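# Fit the pump filter cap to its halfway vent position and hold it

## Task

The washer's drain pump stands on the worktop with its mouth up and its bayonet filter cap stands to the left of it: line the cap's two lugs up with the two slots, lower it until its rim sits flat on the mouth, and twist it clockwise (seen from above) to the vent position halfway to the lock, where the grip bar points at the two single thick fins. It must never reach the lock click, and as a spring turns it back when let go, finish while still gripping it at the vent position. Leave the nail brush, tape roll and sink plug where they are.

Things in the scene. Friction and masses are not known exactly. Their poses are not given: they have to be found in the camera images.
- pump: Grey drain pump, fixed, mouth up. Origin: centre of the underside of its 126 x 116 x 8 mm foot plate, z up. Mouth: round wall, 47 mm outer radius, rim at z = 75 mm. A hose spigot points to its -y, 70 mm out, 26 mm up. The two entry slots lie on its +x and -x sides. Fins outside the wall, below the rim, at radius 47 to 57 mm, mark the positions; each mark is there twice, at both ends of a diameter.
- pump_mouth (a point): Centre of the mouth in the plane of the rim, 75 mm above the worktop; axes as the pump's. An 8 mm thick inward lip (z 67 to 75 mm) leaves a hole of 32.5 mm radius plus the two slots. The cap turns only clockwise from the slots seen from above; a fixed stop blocks the other way.
- pump_slot (a point): The slot on the pump's +x side, point at 38 mm radius in the rim's plane. Slots are about 20 mm wide, out to 41 mm radius, each with a pair of thin fins outside. The cap goes in only with its lugs along the pump's x axis (either way round, within about 0.1 rad).
- pump_vent (a point): Top of one vent mark, a single 6 mm thick fin, 52 mm from the axis, 55 degrees (0.96 rad) clockwise from the slot seen from above; its twin is across the mouth. The bar points at both when the cap is at the vent position, halfway to the lock.
- pump_lock (a point): Top of one lock mark, a low block 12 mm wide, 52 mm from the axis, 110 degrees (1.92 rad) clockwise from the slot; its twin is across the mouth. The lock click begins earlier: from about 77 degrees of turn a lug rides over a sprung ball.
- cap: White filter cap, loose, about 90 g, standing on its foot at the start. Origin: centre of the underside of the foot, z up. Foot: plug of 29.5 mm radius, 22 mm high, with a 4 mm tapered nose. Rim disc: 44 mm radius, z 22 to 28 mm; its underside rests on the mouth when home (origin then 22 mm below the mouth). Half a turn about z gives the same cap.
- cap_bar (a point): Middle of the cap's grip bar, 46 mm above the cap's origin; axes as the cap's. The bar is 56 mm long along x (in line with the lugs), 14 mm thick along y, and spans z 28 to 60 mm; pinch it across its thickness from above.
- cap_lug (a point): Outer end of the lug on the cap's +x side, 38 mm from the axis; its twin is at -x. Lugs are 12 mm wide and 8 mm thick (z 4 to 12 mm above the cap's origin). Once turned they run under the lip with 2 mm of play.
- return_ring (a joint): Sprung carrier inside the pump, rad, 0 at rest; only a cap turns it. After about 0.15 rad of the cap's clockwise turn the lugs push it along, so it reads that turn minus about 0.15: about 0.81 at the vent position, 1.2 where the click begins, 1.77 locked. It pushes back with 0.04 N m at rest, 0.085 N m at the vent position.
- nail_brush: Nail brush, 85 x 30 x 23 mm, bystander; origin under its centre.
- masking_tape: Roll of masking tape lying flat, 98 mm across, 25 mm high, bystander; origin under its centre.
- sink_plug: Black rubber sink plug with a ring on top, 56 mm across, 32 mm high, bystander (not the cap); origin under its centre.
There are look-alikes about, which are no part of the job. Several things have the shape of the cap; the one meant has the colours described above.

How it is judged (in metres and radians):
On the way, in this order (a step that is already met when the one before it is completed fails the run):
1. the cap is lifted clear of the worktop (height (world z) of cap above 0.065 m), for 0.1 s.
2. the cap is home in the mouth with its lugs in the slots, not yet turned (z of cap in the frame of pump_mouth below -0.018 m and horizontal distance between cap and pump below 0.006 m and angle between cap's own z axis and vertical below 0.1 rad and angle between the x axis of cap and the x axis of pump, either way round below 0.3 rad), for 0.1 s.
At the end, for the whole second after the job is handed in: Cap rim on the mouth (within 4 mm of home, centred within 6 mm, tilt under 0.1 rad), bar turned clockwise 0.96 rad (55 degrees) from the slots within 0.21 rad, spring ring between 0.45 and 1.15 rad, at rest, still gripped (over 2 N); bystanders within 30 mm of where they stood (z of cap in the frame of pump_mouth below -0.018 m and horizontal distance between cap and pump below 0.006 m and angle between cap's own z axis and vertical below 0.1 rad and angle between the x axis of cap and the x axis of pump, either way round between 0.75 and 1.17 rad and value of joint return_ring between 0.45 and 1.15 rad and angular speed of cap below 0.15 rad/s and contact force between the fingers and cap above 2 N and distance of each of nail_brush, masking_tape, sink_plug from where it was at the start of the episode below 0.03 m); the arm keeps its last pose, push and grip.
It fails at once if the cap is turned into the lock click (value of joint return_ring above 1.22 rad).
It fails at once if the nail brush is pushed away (distance of nail_brush from where it was at the start of the episode above 0.03 m).
It fails at once if the masking tape is pushed away (distance of masking_tape from where it was at the start of the episode above 0.03 m).
It fails at once if the sink plug is pushed away (distance of sink_plug from where it was at the start of the episode above 0.03 m).
It also fails if it takes over 38 s, if anything falls off the work surface, if the arm or the gripper's body presses on something with over 40 N, if the wrist force passes 120 N, or if a joint passes its speed limit or range.

## Robot

A 6-joint arm with a two-finger parallel gripper is mounted at the origin on a cart in front of the work surface, level with it; the furniture and walls round the work are solid. World frame = base frame: x ahead of the robot, y to its left, z up, the work surface at z = 0. Lengths are in m, angles in degrees, forces in N, time in s.
With the tool pointing down it reaches from about 0.375 to 0.75 m from the base axis. Payload 9 kg.
Tool frame: the origin (TCP) lies where the fingers leave the gripper's body, on its centre line; the fingertips stand 73 mm ahead of it and the grasp point (between the pads) lies 54 mm ahead of it (robot.tip_reach is the distance from the TCP to the fingertips, in m); z points along the fingers, y is the line along which they close (so a half turn about z gives the same grasp; the last joint's range is limited). The gripper opens to 85 mm and grips with 20 to 120 N. Pads are 22 mm wide; open, the fingers measure 114 mm over their backs; the gripper's body (76 mm by 85 mm) begins 54 mm behind the grasp point. The pads swing forward as they close: fully open they stand 13 mm farther back than shut.
Start: joints at [57.256, 5.964, 5.575, 89.605, 0, 77.527], TCP at [0.208, 0.563, 0.304] pointing down, gripper open.
Joint ranges: [-171.21, 171.21], [-48.23, 106.86], [-62.78, 66.21], [-105.2, 120.99], [-86.42, 89.51], [-180, 180]. Speed limits (degrees/s): [127.2, 127.2, 147.25, 180, 180, 180].

## Interface

Orientations are given as [roll, pitch, yaw] about the fixed x, y, z axes, in that order (R = Rz(yaw) Ry(pitch) Rx(roll)).
In Python, from plant import robot gives the robot as it stands. Calls block until the motion is done:
- robot.move_pose(position, orientation): joint-space move of the TCP to a pose.
- robot.line_to(position, vel=0.15, rotation=None, guard=None): straight line of the TCP; rotation=None keeps the orientation; vel is the mean speed in m/s. With guard (N) it stops when the force on the tool has changed by that much, and returns True; else False.
- robot.goto_joints(angles): joint-space move.
- robot.set_gripper(opening): finger opening in m; the grip force is fixed at half the most; returns when the fingers have stopped.
- robot.pause(seconds).
- robot.ik(position, orientation): joint angles nearest the present ones, or None.
- robot.observe(): the state.
- robot.grab_frame(name): name is "scene" or "top" or "wrist"; returns the picture (400x640x3 uint8, blue, green, red); there is no depth.
- robot.get_calibration(name): a dict with "vertical_fov" (degrees; the focal length in pixels is half the picture's height over the tangent of half this angle, whatever the lens; pixels are square), "cx", "cy" (the principal point, pixels), "rvec" (rotation vector, rad) and "tvec" (3), from world to camera coordinates, as OpenCV has them. Camera axes: x right, y down, z forward; pixel columns grow to the right and rows downward; lengths in m; the calibration is good to about 2 mm. A picture is of the moment at which its call begins: read the wrist's pose just before it. get_calibration takes no time and is no camera call; for the wrist camera it gives the pose at the moment of the call.
A pose or a line that the arm cannot do raises robot.IKError and nothing moves.
- robot.job_done(): hands the job in; it is judged then, once.
The state is a dict: "time": time; "q": joint angles; "qvel": joint speeds; "joint_torque": joint torques, N m; "tool_pos": TCP position; "tcp_rot": TCP orientation; "ft_force": force on the tool from outside, world axes, zero at the start; "torque": the same for the moment, N m; "gripper_width": finger opening in m; "gripper_force": force on a finger pad.
Only numpy, scipy, OpenCV 4.12 (cv2) and the standard library are available. Lean on these libraries where they do the work, as an engineer would, in place of code of your own. Each camera call takes 0.05 s, during which the arm holds its last target. There are 200 camera calls.

## Working session

There is one attempt and no reset: what is moved stays moved. The work goes in short steps, each a Python script; the robot and the scene stay as the last script left them, time stands still between calls to the robot, and variables do not carry over. Pictures are saved under pics/ and viewed, at most 10 in all, crops included, and the job is handed in when it is done.

```bash
mkdir -p pics; ls
python3 - <<'E'
from plant import robot
import cv2
for n in("top","scene"):
    im=robot.grab_frame(n);cv2.imwrite(f"pics/{n}0.png",im);print(n,robot.get_calibration(n))
o=robot.observe();print(o["time"],o["tool_pos"],o["tcp_rot"])
E
```

```text
pics
top {'vertical_fov': 48.299365204891934, 'cx': 315.6426979078642, 'cy': 198.12622635182808, 'rvec': array([ 2.2097525 , -1.97375885,  0.22781729]), 'tvec': array([-0.02237115,  0.54728141,  0.97882308])}
scene {'vertical_fov': 42.11796420102964, 'cx': 328.47769071324973, 'cy': 186.35635668157354, 'rvec': array([ 2.20017592, -1.09620898,  0.43743456]), 'tvec': array([-0.30493169,  0.39050015,  1.12299259])}
0.1 [0.20775502 0.5626538  0.30321584] [-1.79933121e+02 -1.30235820e-02  1.59729964e+02]
```

View pics/top0.png

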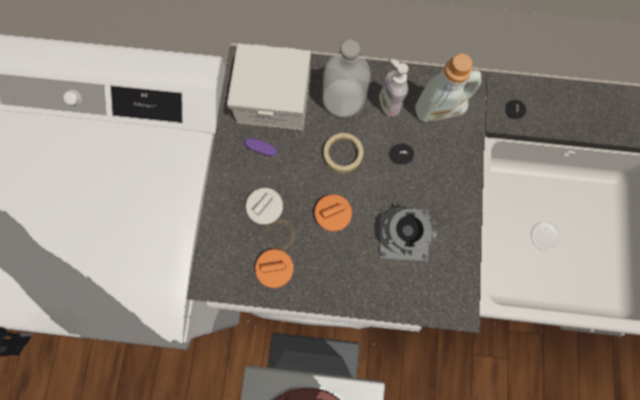

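View pics/scene0.png

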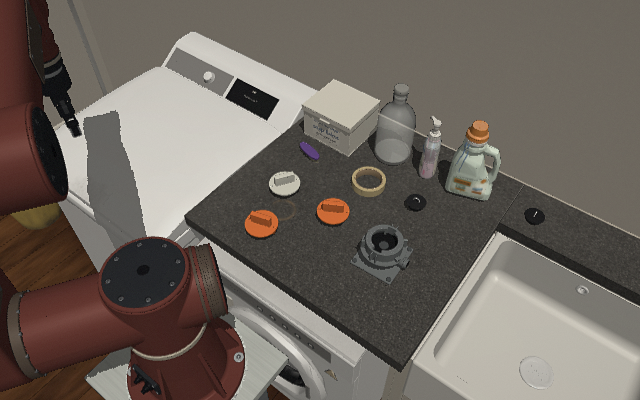

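The three things shaped like the cap are white at top (265,206), orange at (333,213) and orange at (275,268). Only the white one fits, because the cap is described as white. The pump is at (407,233). I'll compute rough positions, confirm the cap in an enlarged crop, then take wrist views.

```bash
cat > h.py <<'E'
import numpy as np, cv2
from plant import robot
def cast(c,px,z):
    """pixels -> world points on plane z"""
    f=200/np.tan(np.radians(c["vertical_fov"]/2)); R=cv2.Rodrigues(np.array(c["rvec"]))[0]; o=-R.T@np.array(c["tvec"])
    p=np.atleast_2d(np.array(px,float)); d=np.c_[(p[:,0]-c["cx"])/f,(p[:,1]-c["cy"])/f,np.ones(len(p))]@R
    return o+d*((z-o[2])/d[:,2])[:,None]
def proj(c,P):
    f=200/np.tan(np.radians(c["vertical_fov"]/2)); K=np.array([[f,0,c["cx"]],[0,f,c["cy"]],[0,0,1.]])
    return cv2.projectPoints(np.atleast_2d(np.array(P,float)),np.array(c["rvec"]),np.array(c["tvec"]),K,None)[0][:,0]
def shot(n,name):
    c=robot.get_calibration(n); im=robot.grab_frame(n); cv2.imwrite(f"pics/{name}.png",im); return c,im
E
python3 - <<'E'
from h import *
c=robot.get_calibration("top");s=robot.get_calibration("scene")
print("cap",cast(c,[265,206],.028),cast(s,[285,184],.028))
print("pump",cast(c,[407,231],.075),cast(s,[385,242],.075))
w=robot.get_calibration("wrist");R=cv2.Rodrigues(np.array(w["rvec"]))[0];print("wristcam",-R.T@w["tvec"],R[2],w["vertical_fov"])
im=cv2.imread("pics/top0.png");a=cv2.resize(im[166:296,225:445],None,fx=3,fy=3,interpolation=cv2.INTER_CUBIC);cv2.imwrite("pics/crop0.png",a)
E
```

```text
cap [[0.52137199 0.1590711  0.028     ]] [[0.51917987 0.15831865 0.028     ]]
pump [[ 0.49075657 -0.17556565  0.075     ]] [[ 0.48943289 -0.18509185  0.075     ]]
wristcam [0.14437863 0.58499238 0.3738249 ] [ 0.24590404 -0.09293672 -0.96482846] 62.521612349234566
```

View pics/crop0.png

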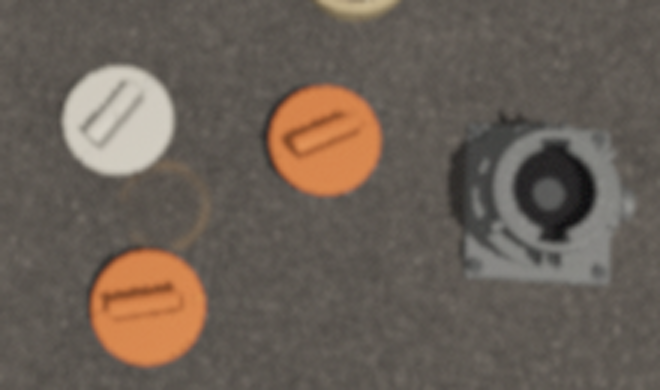

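The crop confirms that the white cap is the one meant, with its bar at about -48° in world. The pump's slots lie roughly along world x. Next is a closer look at both with the wrist camera.

Run:
```python
from h import *
robot.move_pose([.49,-.18,.30],[180,0,180]); robot.pause(.2)
c,im=shot("wrist","wp")
robot.move_pose([.52,.159,.24],[180,0,132]); robot.pause(.2)
c2,im2=shot("wrist","wc")
import pickle;pickle.dump((c,c2),open("cal.pkl","wb"))
cv2.imwrite("pics/both.png",np.vstack([cv2.resize(im,(480,300)),cv2.resize(im2,(480,300))]))
o=robot.observe();print(o["time"],o["tool_pos"],o["q"])
print(proj(c,[[.49,-.18,.075]]),proj(c2,[[.52,.159,.028]]))
```

```text
4.7417 [0.52027072 0.15832459 0.24014553] [ 3.13978062e+00 -4.05022222e+00 -1.11628710e+01  8.28740073e+01
 -2.33160689e-03  5.11929314e+01]
[[322.30706412 189.41645142]] [[323.57705756 190.68495649]]
```

View pics/both.png

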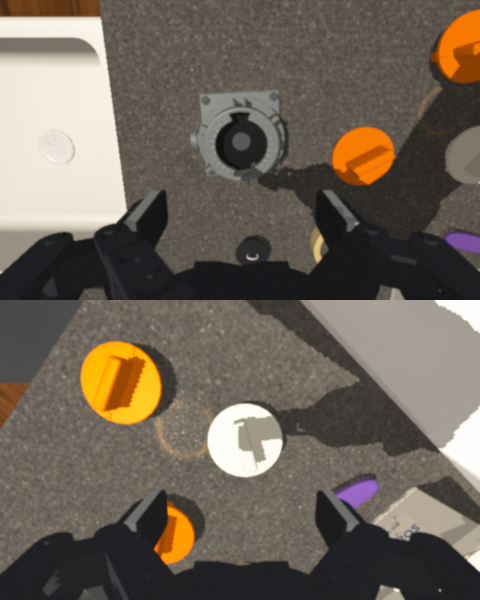

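Top half: the pump mouth is near (322,189) in full-frame pixels with its slots nearly vertical in the image. Bottom half: the white cap is near (326,186) with a finger shadow on its bar. I'll enlarge both.

Run:
```python
import cv2,numpy as np
a=cv2.imread("pics/wp.png")[115:255,245:395];b=cv2.imread("pics/wc.png")[125:245,265:390]
g=cv2.convertScaleAbs(a,alpha=1.6)
A=cv2.resize(g,(450,420),interpolation=cv2.INTER_CUBIC);B=cv2.resize(cv2.convertScaleAbs(b),(350,336),interpolation=cv2.INTER_CUBIC)
c=np.zeros((420,800,3),np.uint8);c[:,:450]=A;c[:336,450:]=B;cv2.imwrite("pics/z.png",c)
```

```text
(no output)
```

View pics/z.png

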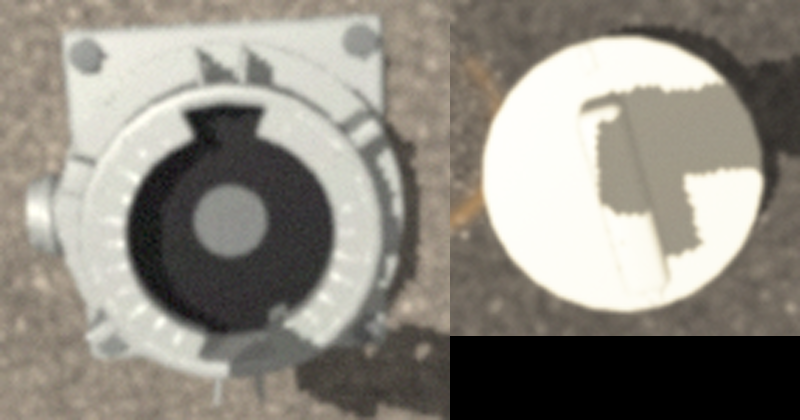

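Run:
```python
from h import *
import pickle
c,c2=pickle.load(open("cal.pkl","rb"))
P=lambda p:np.array(p,float)/3+[245,115]
Q=lambda p:(np.array(p,float)-[450,0])/2.8+[265,125]
ang=lambda v:np.degrees(np.arctan2(v[1],v[0]))
print("hole ctr",cast(c,P([[230.5,231],[231,230]]),.075)[:,:2])
h=cast(c,P([230.5,231]),.075)[0]
for n,p in(("slot outer",[226,108]),("waist",[225.5,139])):
    v=cast(c,P(p),.075)[0]-h;print(n,ang(v),np.hypot(*v[:2]))
s=cast(c,P([[88,57],[361,42]]),.008);print("screws",s[:,:2],ang(s[1]-s[0]),np.linalg.norm(s[1]-s[0]))
e=cast(c,P([[65,30],[380,17]]),.008);print("edge",ang(e[1]-e[0]),np.linalg.norm(e[1]-e[0]))
f=cast(c,P([[190,97],[120,110]]),.075)
# rim fit: bright pixels vs rays
im=cv2.imread("pics/wc.png");g=im.min(2);m=((g>130)|((im.astype(int).max(2)-g<25)&(g>125))).astype(np.uint8)
n,l,st,ce=cv2.connectedComponentsWithStats(m);k=l[175,300]
cn=max(cv2.findContours((l==k).astype(np.uint8),cv2.RETR_EXTERNAL,cv2.CHAIN_APPROX_NONE)[0],key=len);hull=cv2.convexHull(cn)[:,0]
w=cast(c2,hull,.028);(x,y),r=cv2.minEnclosingCircle(w[:,:2].astype(np.float32));print("cap disc",x,y,r,"manual",cast(c2,Q([623,174]),.028))
b=cast(c2,Q([[600,102],[645,290],[625,97],[668,290],[580,110],[625,290]]),.060);print("bar ctr",(b[0]+b[1])/2,[ (ang(b[i+1]-b[i]),np.linalg.norm(b[i+1]-b[i])) for i in(0,2,4)])
```

```text
hole ctr [[ 0.49243965 -0.18043483]
 [ 0.49212427 -0.1802814 ]]
slot outer -177.94180203029364 0.0375592535512268
waist -176.95273575710445 0.02834680751839256
screws [[ 0.4440067  -0.23171151]
 [ 0.43872308 -0.13370543]] 93.08589294766477 0.09814840382532737
edge 92.3044139112669 0.11241552644459943
cap disc 0.5204617381095886 0.16186495125293732 0.04484393447637558 manual [[0.51996094 0.16325336 0.028     ]]
bar ctr [0.51960523 0.16298931 0.06      ] [(np.float64(-34.78086906408904), np.float64(0.05571707400820108)), (np.float64(-35.27403778785313), np.float64(0.057002708290185146)), (np.float64(-34.546037701637815), np.float64(0.053521352210745166))]
```

Run:
```python
from h import *
x,y=.5199,.1630
robot.move_pose([x,y,.17],[180,0,145.2])
print("g",robot.line_to([x,y,.105],vel=.1,guard=10))
robot.set_gripper(0.0)
o=robot.observe();print(o["time"],o["tool_pos"],o["gripper_width"],o["gripper_force"],o["ft_force"])
robot.line_to([x,y,.23],vel=.15); robot.pause(.1)
robot.move_pose([.4923,-.1803,.23],[180,0,-177.4]); robot.line_to([.4923,-.1803,.195],vel=.1)
robot.pause(.2)
c,im=shot("wrist","wh");t,it=shot("top","th");s,isc=shot("scene","sh")
o=robot.observe();print(o["time"],o["tool_pos"],o["tcp_rot"],o["gripper_width"],o["gripper_force"])
p=proj(t,[.49,-.18,.09])[0].astype(int);q=proj(s,[.49,-.18,.09])[0].astype(int)
f=lambda i,p:cv2.resize(i[p[1]-50:p[1]+50,p[0]-50:p[0]+50],(400,400),interpolation=cv2.INTER_CUBIC)
cv2.imwrite("pics/hov.png",np.hstack([cv2.resize(im,(400,250)) if 0 else f(im,(320,190)),f(isc,q)]))
```

```text
g False
6.575 [0.51991318 0.16300245 0.10501045] 0.013043277375333779 61.3588285446167 [0.04538764 0.15766163 0.02553468]
9.8083 [ 0.49247124 -0.180456    0.19543602] [-1.79977112e+02  3.23183171e-02 -1.77406135e+02] 0.013060477256625135 61.15285634994507
```

View pics/hov.png

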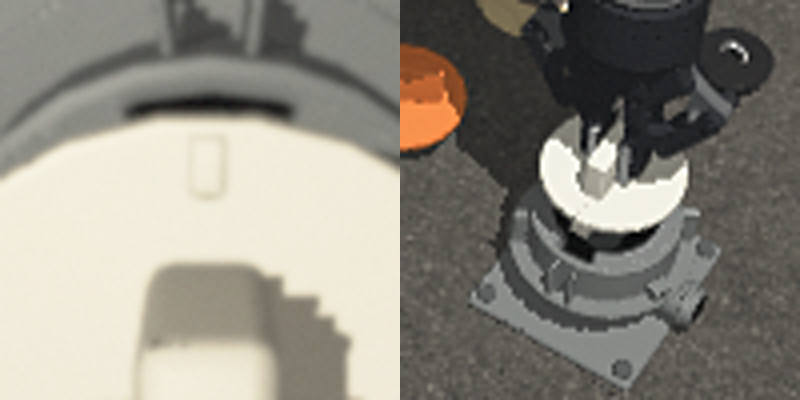

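The cap is held over the mouth. Its lug mark at (208,165) lines up with the slot at (210,107) and the fin pair at (212,25), so I can lower it with a guard.

Run:
```python
from h import *
g=robot.line_to([.4924,-.1804,.1565],vel=.03,guard=8); robot.pause(.2)
o=robot.observe();print(g,o["time"],o["tool_pos"],o["ft_force"],o["torque"],o["gripper_width"])
```

```text
True 11.15 [ 0.49227024 -0.18028966  0.15798605] [-0.83025428  0.23013934  5.31829583] [ 0.01460131  0.05305359 -0.02228518] 0.013093039789554634
```

The contact height of 0.158 matches home exactly. Now the twist, in steps.

Run:
```python
from h import *
p=[.4923,-.1803,.1577]
for a in (8,20,32,44,55):
    robot.move_pose(p,[180,0,(182.6-a+180)%360-180]); robot.pause(.15)
    o=robot.observe();print(a,round(o["time"],2),o["tool_pos"].round(4),o["tcp_rot"].round(1),o["ft_force"].round(1),o["torque"].round(3),round(o["gripper_width"],4),round(o["gripper_force"],1))
c,im=shot("wrist","wv");s,isc=shot("scene","sv")
q=proj(s,[.49,-.18,.09])[0].astype(int)
f=lambda i,p:cv2.resize(i[p[1]-50:p[1]+50,p[0]-50:p[0]+50],(400,400),interpolation=cv2.INTER_CUBIC)
cv2.imwrite("pics/fin.png",np.hstack([f(im,(320,170)),f(isc,q)]))
```

```text
8 11.56 [ 0.4925 -0.1803  0.158 ] [-180.     0.   174.8] [1.1 1.7 4.1] [0.403 0.005 0.073] 0.0125 61.9
20 12.03 [ 0.4924 -0.1803  0.158 ] [180.   0. 163.] [0.1 2.2 5.2] [ 0.5    0.035 -0.112] 0.0133 62.1
32 12.49 [ 0.4925 -0.1802  0.158 ] [180.   0. 151.] [0.1 2.5 4.8] [ 0.574  0.011 -0.071] 0.013 62.1
44 12.96 [ 0.4926 -0.1802  0.158 ] [180.    0.  139.1] [1.  3.  4.4] [ 0.687 -0.223  0.011] 0.0127 62.1
55 13.41 [ 0.4926 -0.1802  0.158 ] [180.    0.  128.3] [2.2 3.3 4.3] [ 0.658 -0.392 -0.033] 0.0129 62.1
```

View pics/fin.png

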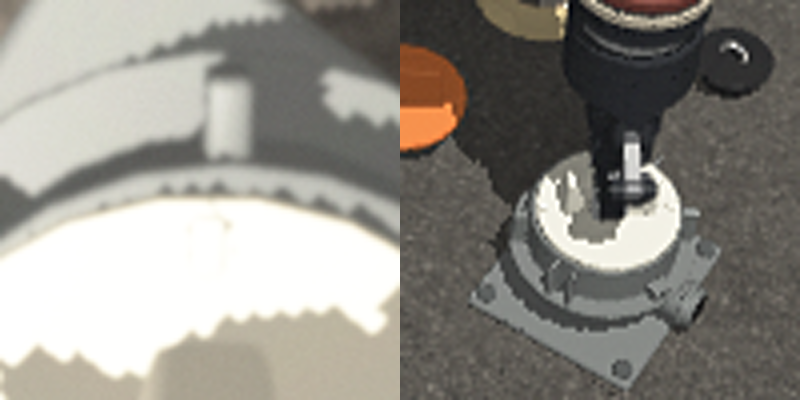

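The cap is seated. Its mark at (210,240) points at the thick vent fin at (228,110) to within a few degrees, and the cap is still gripped. I'm handing it in.

```bash
python3 -c "
from h import *
robot.pause(.3);print(robot.job_done())"
```

```text
the job is handed in; nothing more can be done
None
```

The white cap is seated in the pump mouth, turned about 54–55° clockwise to the vent fins and still gripped; I handed the job in at about 14 s, and no verdict was shown.

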